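# Move the board carrier to the other docking rail

## Task

Press down the catch's side tab on the loaded docking rail so that its spring plunger pushes the board carrier back, draw the carrier off the rail's open end and lift it clear. Then set it on the open end of the empty rail, the same way round, and slide it in gently until the catch clicks up behind it, so that it stays home when you let go. Force neither the tab, the carrier nor the rails, and leave the jar, the brush and the display panel where they are.

Things in the scene. Friction and masses are not known exactly. Their poses are not given: they have to be found in the camera images.
- rail_a: (sizes in mm) the loaded docking rail, fixed to the bench: aluminium bed 280 long (x = -130 to 150) x 70 wide (y) x 20 high, origin on its underside, bed top at z = 20. Its open end is at x = -130; carriers slide in along its +x. From x = -130 to -60 it has only low side guides (7 high, inner faces at y = +-30), which narrow towards the channel from -60 to -35
- mouth_a (a point): (mm) on the bed at the start of rail_a's channel (x = -35 of the rail; axes as the rail). Channel to x = +80: black walls, inner faces at y = +-26.5, with lips over them (inner edges y = +-19.5, underside 10.5 and top 14.5 above the bed, lead-in from x = -46 of the rail) that hold the carrier down: it can be lifted off or set on only where all of it lies at x below -46
- end_a (a point): (mm) on the bed at the front face of rail_a's end stop (x = +75 of the rail): black block, 36 wide, top 17 above the bed. A steel spring plunger in it (9 in diameter, 12.5 above the bed) pushes the carrier back with 3 to 5.5 N. The catch is a steel wedge rising 5.5 from the bed on the middle line, its steep face 64 before the stop, sloping down towards the open end
- tab_a (a point): (mm) centre of the top of rail_a's black catch tab, 28 x 28, beside the rail on its +y side (62 from the middle line, at x = +3 of the rail), top 30 above the bench when up. It goes straight down 8 at most, against 2 to 8 N; 5 frees the carrier. More than 30 N is forcing it. Keep it down about half a second while the plunger pushes the carrier back 14
- plunger_a (a joint): how far the plunger of rail_a stands out of its stop: 0 pushed flush, 0.016 fully out; 0.002 while the carrier is latched
- carrier_post (a point): (mm) grip point in the carrier's upright aluminium post (22 x 22, top 16 above this point), 40 above the carrier's underside, over its middle; x = sliding direction, leading end at +x. Black sled 64 long (x) x 50 wide (y), 120 to 260 g, deck 36 wide with its top 22 below this point, bearing small green boards. At the start latched on rail_a, its middle at x = +41 of that rail, resting on the bed
- carrier_lug (a point): (mm) underside of the lug that the catch holds, 1 above the carrier's underside, between the runners (8 high, at y = 9 to 25 either side) at the trailing end of the carrier (lug from x = -30 to -22 of the carrier)
- rail_b: (mm) the empty docking rail, fixed to the bench: same shape, sizes and frame as rail_a, but its end stop, with plunger, catch and tab, is clamped up to 30 either way along x from where rail_a has it; this offset is not reported: feel or see it. Sliding home takes up to about 10 N at the post, 15 N is plenty; over 50 N between carrier and rail (all contacts added) is forcing it
- mouth_b (a point): (mm) on the bed at the start of rail_b's channel (x = -35 of the rail; axes as the rail), as mouth_a. The catch clicks when the carrier's middle is at about x = +41 of the rail plus the unreported offset; 2 further on the carrier meets the solid stop
- plunger_b (a joint): how far the plunger of rail_b stands out of its stop: 0 pushed flush, 0.016 fully out (as at the start), 0.002 with a carrier latched; without the latch the plunger pushes the carrier back out to 0.012 or more
- screw_jar: (mm) a closed white jar 52 in diameter, 55 high, origin at its base; a bystander
- brush: (mm) wooden brush 170 long lying flat, a bystander
- panel: (mm) dark flat display panel 135 x 66 x 7, lying flat, a bystander; origin under its middle
Mind the look-alikes: they are no part of the job. Leave any pink look-alike of the part that bears carrier_post alone.

How it is judged:
On the way, in this order (a step that is already met when the one before it is completed fails the run):
1. the catch of the loaded rail is released and the plunger has pushed the carrier back (value of joint plunger_a above 0.012 m and x of carrier_post in the frame of rail_a below 0.035 m), for 0.1 s.
2. the carrier is drawn off the loaded rail's open end and lifted at least 20 mm clear of its bed (z of carrier_post in the frame of rail_a above 0.08 m), for 0.1 s.
At the end, for the whole second after the job is handed in: the carrier sits level in the channel of the other rail (within 4 mm of its middle line, down on the bed within 4 mm), held home by the catch so that the plunger stands out less than 5 mm, released and at rest (value of joint plunger_b below 0.005 m and x of carrier_post in the frame of rail_b between 0.005 and 0.077 m and y of carrier_post in the frame of rail_b between -0.004 and 0.004 m and z of carrier_post in the frame of rail_b below 0.064 m and angle between carrier_post's own z axis and vertical below 0.08 rad and linear speed of carrier below 0.01 m/s); the robot touches nothing.
It fails at once if more than 50 N (all contacts added) between the carrier and either rail (with its stop and catch) (contact force between carrier and rail_a above 50 N or contact force between carrier and rail_b above 50 N).
It fails at once if the robot presses on a rail or its tab with more than 30 N (contact force between any of the arm, the fingers and rail_a above 30 N or contact force between any of the arm, the fingers and rail_b above 30 N).
It fails at once if a bystander (jar, brush, panel) is moved by more than 20 mm (distance of any of screw_jar, brush, panel from where it was at the start of the episode above 0.02 m).
It also fails if it takes over 64 s, if anything falls off the work surface, if the arm or the gripper's body presses on something with over 40 N, if the wrist force passes 120 N, or if a joint passes its speed limit or range.

## Robot

A 6-joint arm with a two-finger parallel gripper is mounted at the origin on the work surface. World frame = base frame: x ahead of the robot, y to its left, z up, the work surface at z = 0. Lengths are in m, angles in rad, forces in N, time in s.
With the tool pointing down it reaches from about 0.375 to 0.925 m from the base axis. Payload 5.7 kg.
Tool frame: the origin (TCP) lies at the very end of the fingers, on their centre line; the grasp point (between the pads) lies 19 mm behind it; z points along the fingers, y is the line along which they close (so a half turn about z gives the same grasp; the last joint's range is limited). The gripper opens to 85 mm and grips with 20 to 120 N. Pads are 22 mm wide; open, the fingers measure 114 mm over their backs; the gripper's body (76 mm by 85 mm) begins 54 mm behind the grasp point. The pads swing forward as they close: fully open they stand 13 mm farther back than shut.
Start: joints at [-1.432, 0.359, 1.51, -0, 1.272, -0.115], TCP at [0.151, -0.581, 0.231] pointing down, gripper open.
Joint ranges: [-2.97, 2.97], [-1.01, 2.36], [0.21, 2.38], [-0.96, 4.11], [0.2, 2.71], [-2.98, 2.98]. Speed limits (rad/s): [2.39, 2.39, 3.14, 3.14, 3.14, 3.14].

## Interface

Orientations are given as a 3x3 rotation matrix whose columns are the frame's x, y, z axes.
In Python, from plant import * gives the robot as it stands. Calls block until the motion is done:
- move_ptp(position, orientation): joint-space move of the TCP to a pose.
- movel(position, frame=None, speed=0.15, force_limit=None): straight line of the TCP; frame=None keeps the orientation; speed is the mean speed in m/s. With force_limit (N) it stops when the force on the tool has changed by that much, and returns True; else False.
- set_joints(angles): joint-space move.
- command_gripper(opening, grip_force=None): finger opening in m; grip_force is the grip in N (None keeps the last); returns when the fingers have stopped.
- sleep(seconds).
- inverse_kinematics(position, orientation): joint angles nearest the present ones, or None.
- get_obs(): the state.
- grab_frame(name): name is "side" or "top"; returns a dict with "pixels" (420x560x3 uint8, red, green, blue), "z_map" (420x560 float32, m along the optical axis (not along the pixel's ray), 0 where there is no reading), "fx", "fy", "cx", "cy" (pixels), "extrinsics" (4x4, takes a point from camera to world coordinates). Camera axes: x right, y up, looking along -z (the intrinsics and any distortion apply to the point x, -y, -z); pixel columns grow to the right and rows downward; lengths in m; the calibration is good to about 2 mm. A picture is of the moment at which its call begins.
A pose or a line that the arm cannot do raises PlanningError and nothing moves.
- job_done(): hands the job in; it is judged then, once.
Trained networks look in the newest picture that a camera, given by its name, has taken for a name from the list of things; names that differ only in an ending like _2 or _b are one class to them, and where a whole thing is asked for, a point or a joint stands for the part that bears it (a point fixed in the world has none). Each returns a list of dicts, best first, with "confidence" (0 to 1); they miss things now and then, are a little off and sometimes report something else, mostly with a low value. They report only what shows in the picture. A call takes as long as a camera call. They do not tell look-alikes from the thing itself.
- regions_of(target, camera): "mask" (420x560 bool, what is visible of it).
- mark_of(target, camera): "location" ([x, y, z] in m, in world coordinates, good to about 4 mm: a listed point, or the origin of a listed thing).
The state is a dict: "clock": time; "qpos": joint angles; "qd": joint speeds; "joint_torque": joint torques, N m; "eef_pos": TCP position; "ee_rot": TCP orientation; "wrist_force": force on the tool from outside, world axes, zero at the start; "torque": the same for the moment, N m; "grip_width": finger opening in m; "gripper_force": force on a finger pad.
Only numpy, scipy, OpenCV 4.12 (cv2) and the standard library are available. Lean on these libraries where they do the work, as an engineer would, in place of code of your own. Each camera call takes 0.05 s, during which the arm holds its last target. There are 200 camera calls.

## Working session

There is one attempt and no reset: what is moved stays moved. The work goes in short steps, each a Python script; the robot and the scene stay as the last script left them, time stands still between calls to the robot, and variables do not carry over. Pictures are saved under pics/ and viewed, at most 10 in all, crops included, and the job is handed in when it is done.

```bash
ls; mkdir -p pics
cat > h.py <<'E'
from plant import *
import numpy as np, cv2
def pic(cam,fn=None):
    f=grab_frame(cam)
    if fn: cv2.imwrite('pics/'+fn,f['pixels'][:,:,::-1])
    return f
def pt(f,u,v,z=None):
    z=f['z_map'][int(v),int(u)] if z is None else z
    p=np.array([(u-f['cx'])/f['fx']*z,-(v-f['cy'])/f['fy']*z,-z,1])
    return (f['extrinsics']@p)[:3]
def px(f,P):
    p=np.linalg.inv(f['extrinsics'])@np.r_[P,1]
    return np.array([f['cx']+f['fx']*p[0]/-p[2], f['cy']-f['fy']*p[1]/-p[2]])
E
python3 - <<'E'
from h import *
np.set_printoptions(precision=4,suppress=True)
for c in ['side','top']:
    f=pic(c,c+'0.png'); print(c,f['extrinsics'],f['fx'],f['cx'],f['cy'])
    for t in ['rail_a','mouth_a','end_a','tab_a','carrier_post','carrier_lug','screw_jar','brush','panel']:
        for r in mark_of(t,c): print(t,round(r['confidence'],2),r['location'],px(f,r['location']).round())
print(get_obs())
E
```

```text
pics
side [[-0.8207  0.4008 -0.4072  0.129 ]
 [-0.5713 -0.5899  0.5706  0.7127]
 [-0.0115  0.701   0.7131  0.9465]
 [ 0.      0.      0.      1.    ]] 461.19358590690916 283.2081758174682 212.6802804059087
rail_a 0.96 [0.5328, -0.1341, 0.0005] [340. 213.]
rail_a 0.59 [0.5538, 0.1551, -0.0053] [276. 279.]
mouth_a 0.98 [0.4925, -0.1438, 0.0202] [355. 212.]
mouth_a 0.95 [0.5203, 0.1633, 0.0227] [285. 281.]
end_a 0.74 [0.6074, -0.1095, 0.0193] [314. 203.]
tab_a 0.68 [0.5167, -0.073, 0.0302] [335. 221.]
carrier_post 0.78 [0.5748, -0.125, 0.0614] [327. 194.]
carrier_post 0.76 [0.5793, -0.2868, 0.0391] [353. 169.]
carrier_lug 0.71 [0.5449, -0.123, 0.0192] [335. 209.]
screw_jar 0.75 [0.7468, 0.0027, -0.0007] [252. 212.]
brush 0.67 [0.548, 0.4809, -0.0] [189. 382.]
brush 0.58 [0.5185, 0.1634, 0.0226] [285. 281.]
panel 0.72 [0.533, -0.4557, -0.0023] [389. 156.]
top [[ 0.0171  0.9826 -0.1852  0.3768]
 [-0.9998  0.0161 -0.0066 -0.003 ]
 [-0.0035  0.1853  0.9827  1.4886]
 [ 0.      0.      0.      1.    ]] 505.0829115221432 278.86371710238495 205.9274418049743
rail_a 0.92 [0.534, -0.133, 0.002] [
[... 544 characters left out ...]
[0.5484, -0.1308, 0.0217] [325. 242.]
screw_jar 0.77 [0.7438, 0.0006, -0.0024] [281. 178.]
brush 0.66 [0.5474, 0.4823, -0.0009] [118. 240.]
{'clock': 1.0, 'qpos': array([-1.4321,  0.3588,  1.5104,  0.    ,  1.2725, -0.1151]), 'qd': array([-0.0001, -0.0014, -0.0002,  0.0016,  0.0006,  0.001 ]), 'joint_torque': array([  0.0016, -52.7597, -27.9058,  -0.0003,   0.0017,  -0.    ]), 'eef_pos': array([ 0.1506, -0.5807,  0.2313]), 'ee_rot': array([[ 0.968 ,  0.2511, -0.    ],
       [ 0.2511, -0.968 ,  0.0001],
       [ 0.    , -0.0001, -1.    ]]), 'wrist_force': array([-0.1102,  0.8961, -0.2121]), 'torque': array([-0.0126,  0.0167, -0.0433]), 'gripper_force': 0.0, 'grip_width': 0.08550506948795113}
```

Run:
```python
import cv2
a=cv2.imread('pics/top0.png')[150:330,90:470]; cv2.imwrite('pics/topc.png',cv2.resize(a,None,fx=2.1,fy=2.1,interpolation=cv2.INTER_CUBIC))
b=cv2.imread('pics/side0.png')[130:400,150:430]; cv2.imwrite('pics/sidec.png',cv2.resize(b,None,fx=2.2,fy=2.2,interpolation=cv2.INTER_CUBIC))
```

```text
(no output)
```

View pics/topc.png

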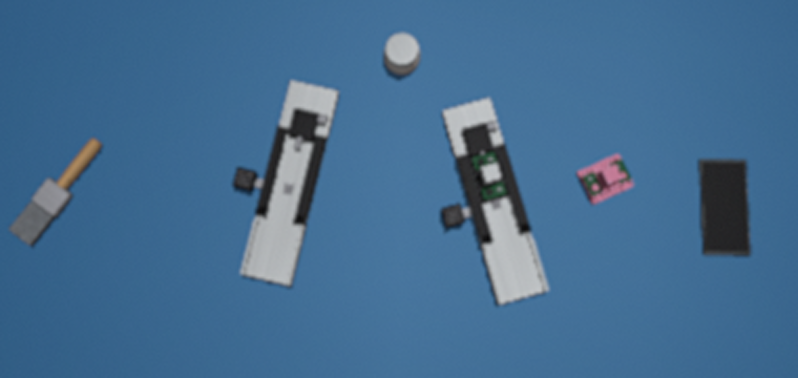

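View pics/sidec.png

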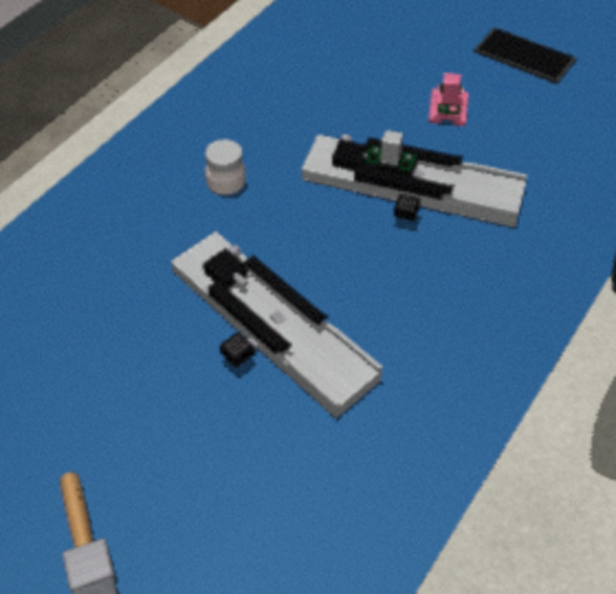

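Top view: the loaded rail is at about (325,240), with the green-boarded carrier and its aluminium post at (325,232). The empty rail is at about (228,240), with its wedge at (228,239). There are two carrier candidates. The one at (325,232) on the rail with the grey post fits. The pink one at (379,235), lying on the bench, is the look-alike. The enlarged crops confirm this. Next I fit the rail poses.

```bash
cat > fit.py <<'E'
from h import *
from scipy.optimize import minimize
np.set_printoptions(precision=4,suppress=True)
def cloud(f):
    v,u=np.mgrid[0:420,0:560]; z=f['z_map']
    P=np.stack([(u-f['cx'])/f['fx']*z,-(v-f['cy'])/f['fy']*z,-z,np.ones_like(z)],-1)@f['extrinsics'].T
    return P[...,:3]
def fit(f,x0,y0,yaw):
    P=cloud(f); m=(P[...,2]>.012)&(f['z_map']>0)
    m=cv2.morphologyEx(m.astype(np.uint8),cv2.MORPH_OPEN,np.ones((2,2)))*1.
    def cost(p):
        c,s=np.cos(p[2]),np.sin(p[2]); R=np.array([[c,-s],[s,c]])
        def poly(x1,x2,h):
            return np.array([px(f,np.r_[R@np.array(q)+p[:2],.02]) for q in [(x1,-h),(x2,-h),(x2,h),(x1,h)]])
        K=8
        a=np.zeros((420*K//2,560*K//2),np.uint8)
        k=K//2
        cv2.fillPoly(a,[np.round(((poly(-.13,.15,.035)+.5)*k-.5)*16).astype(np.int32)],255,shift=4)
        a=cv2.resize(a,(560,420),interpolation=cv2.INTER_AREA)/255.
        w=np.zeros((420,560),np.uint8); cv2.fillPoly(w,[np.round(poly(-.16,.18,.048)).astype(np.int32)],1)
        # ignore the tab arm and walls' stretch? keep whole but small
        return (abs(a-m)*w).sum()+ (1-w)[m>0].sum()*0
    r=min((minimize(cost,[x0+dx,y0+dy,yaw],method='Nelder-Mead',options=dict(initial_simplex=np.array([[x0+dx,y0+dy,yaw],[x0+dx+.006,y0+dy,yaw],[x0+dx,y0+dy+.006,yaw],[x0+dx,y0+dy,yaw+.03]]))) for dx in(-.003,.003) for dy in(-.003,.003)),key=lambda r:r.fun)
    return r.x,r.fun
if __name__=='__main__':
    for c in ['top','side']:
        f=pic(c)
        print(c,'A',fit(f,.533,-.1335,.26),'B',fit(f,.553,.156,-.2))
        for t in ['end_b','tab_b','mouth_b','tab_a','end_a','carrier_post']:
            print(t,[(round(r['confidence'],2),r['location']) for r in mark_of(t,c)])
        P=cloud(f)
        for nm,(x,y) in dict(A=(.574,-.125)).items():
            s=(abs(P[...,0]-x)<.03)&(abs(P[...,1]-y)<.03)&(P[...,2]>.066)
            print('post top',P[s].min(0),P[s].max(0),np.median(P[s],0),s.sum())
E
python3 fit.py
```

```text
top A (array([ 0.5307, -0.1345,  0.2889]), np.float64(109.32549019607842)) B (array([ 0.5514,  0.1549, -0.2141]), np.float64(117.7921568627451))
end_b [(0.6, [0.6015, -0.1125, 0.0178]), (0.15, [0.548, -0.1292, 0.0212])]
tab_b [(0.48, [0.5336, -0.1358, 0.0041]), (0.46, [0.5134, -0.0705, 0.031]), (0.35, [0.6039, -0.1098, 0.0194])]
mouth_b [(0.78, [0.5124, 0.1674, 0.0156]), (0.59, [0.5009, -0.1467, 0.0205])]
tab_a [(0.48, [0.5336, -0.1358, 0.0041]), (0.46, [0.5134, -0.0705, 0.031]), (0.35, [0.6039, -0.1098, 0.0194])]
end_a [(0.6, [0.6015, -0.1125, 0.0178]), (0.15, [0.548, -0.1292, 0.0212])]
carrier_post [(0.62, [0.5718, -0.1246, 0.0624]), (0.37, [0.5048, -0.1427, 0.019])]
post top [ 0.5617 -0.1308  0.0669] [ 0.5847 -0.1079  0.0798] [ 0.5729 -0.1192  0.0747] 63
side A (array([ 0.5238, -0.1241,  0.2855]), np.float64(350.7607843137255)) B (array([ 0.545 ,  0.1601, -0.2063]), np.float64(330.7450980392157))
end_b [(0.73, [0.602, -0.1092, 0.018])]
tab_b [(0.61, [0.5168, -0.0758, 0.0319]), (0.61, [0.5355, -0.4514, -0.0011])]
mouth_b [(0.68, [0.5182, 0.162, 0.0207]), (0.55, [0.4959, -0.1411, 0.019])]
tab_a [(0.61, [0.5168, -0.0758, 0.0319]), (0.61, [0.5355, -0.4514, -0.0011])]
end_a [(0.73, [0.602, -0.1092, 0.018])]
carrier_post [(0.61, [0.5805, -0.2874, 0.0356]), (0.6, [0.5738, -0.1226, 0.0597])]
post top [ 0.5562 -0.1317  0.0661] [ 0.5801 -0.1059  0.0811] [ 0.5677 -0.1157  0.0754] 66
```

```bash
cat >> h.py <<'E'
np.set_printoptions(precision=4,suppress=True)
A=(np.array([.5315,-.1343]),.287); B=(np.array([.5518,.1552]),-.212)
def W(rail,x,y,z):
    (o,t)=rail; c,s=np.cos(t),np.sin(t)
    return np.array([o[0]+c*x-s*y,o[1]+s*x+c*y,z])
def Rot(yaw):  # tool y axis at angle yaw, z down
    c,s=np.cos(yaw),np.sin(yaw); y=np.array([c,s,0]); z=np.array([0,0,-1.]); return np.column_stack([np.cross(y,z),y,z])
def best(pos,yaw):
    best=None
    for k in (0,np.pi):
        q=inverse_kinematics(pos,Rot(yaw+k))
        if q is None: continue
        if best is None or abs(q[5])<abs(best[1][5]): best=(Rot(yaw+k),q)
    return best[0]
def loc(rail):
    d=get_obs()['eef_pos'][:2]-rail[0]; c,s=np.cos(rail[1]),np.sin(rail[1])
    return np.array([c*d[0]+s*d[1],-s*d[0]+c*d[1]])
def F(rail):
    w=get_obs()['wrist_force']; c,s=np.cos(rail[1]),np.sin(rail[1])
    return np.array([c*w[0]+s*w[1],-s*w[0]+c*w[1],w[2]])
E
python3 - <<'E'
from h import *
command_gripper(0.0)
p=W(A,.003,.062,.06); R=best(p,A[1])
move_ptp(p,R); p[2]=.036; movel(p,speed=.1)
f0=F(A); p[2]=.0232; r=movel(p,speed=.03,force_limit=18); print(r,F(A)-f0,get_obs()['eef_pos'],get_obs()['clock'])
sleep(.6); print(F(A)-f0)
for c in('top','side'):
    pic(c,c+'1.png'); print([(round(r['confidence'],2),r['location']) for r in mark_of('carrier_post',c)])
p[2]=.10; movel(p); print(get_obs()['clock'])
for c in('top','side'):
    f=pic(c,c+'2.png'); print([(round(r['confidence'],2),r['location']) for r in mark_of('carrier_post',c)])
E
python3 -c "
import cv2
a=cv2.imread('pics/side2.png')[130:300,200:430];cv2.imwrite('pics/side2c.png',cv2.resize(a,None,fx=3,fy=3,interpolation=cv2.INTER_CUBIC))"
```

```text
False [-0.6756  0.4316  2.88  ] [ 0.5175 -0.0742  0.0234] 5.7417
[-0.5805  0.3533  2.3879]
[(0.89, [0.5758, -0.2862, 0.0343]), (0.52, [0.5013, -0.1458, 0.019])]
[(0.63, [0.5816, -0.2845, 0.0347])]
7.2
[(0.66, [0.5748, -0.2859, 0.0372])]
[(0.6, [0.4972, -0.1422, 0.0204]), (0.51, [0.5808, -0.2861, 0.0373]), (0.49, [0.5609, -0.1241, 0.0618])]
```

View pics/side2c.png

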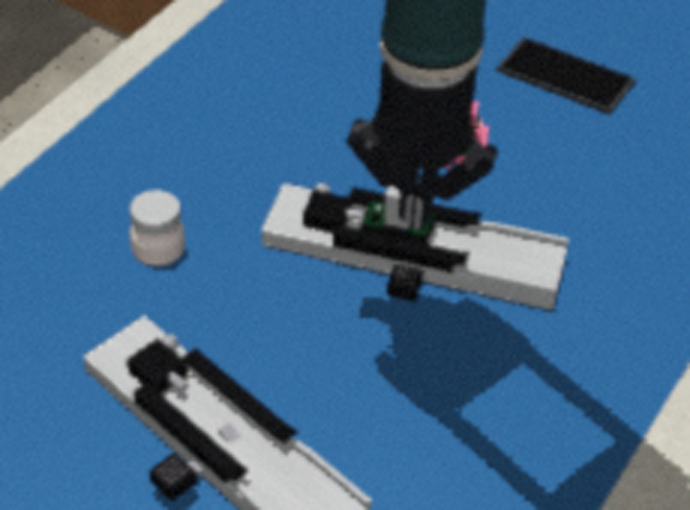

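The plunger now stands out at crop (355,215), and the carrier has moved back to about (405,215). Next I grip the post along the rail's y axis.

```bash
cat >> h.py <<'E'
def slide(rail,x1,y,z,f0,step=.02,speed=.08,lim=10,gain=.0001):
    x=loc(rail)[0]; log=[]
    n=max(1,int(np.ceil(abs(x1-x)/step))); xs=np.linspace(x,x1,n+1)[1:]
    for xx in xs:
        hit=movel(W(rail,xx,y,z),speed=speed,force_limit=lim)
        d=F(rail)-f0; log.append(np.r_[loc(rail)*1e3,d,hit].round(1))
        if abs(d[1])>2: y+=np.clip(gain*d[1],-.001,.001)
        if hit: break
    for l in log: print(l)
    return hit,y
E
python3 - <<'E'
from h import *
command_gripper(.085)
p=W(A,.027,0,.10); R=best(p,A[1]+np.pi/2)
move_ptp(p,R); f0=F(A); p[2]=.047; print(movel(p,force_limit=10)); print(F(A)-f0)
command_gripper(0,grip_force=45); sleep(.1)
o=get_obs(); print(o['grip_width'],o['gripper_force'],F(A)-f0,loc(A),o['eef_pos'],o['clock'])
for c in('side',):
    pic(c,c+'3.png'); print([(round(r['confidence'],2),r['location']) for r in mark_of('carrier_post',c)])
E
```

```text
False
[0.2414 0.3261 1.0094]
0.021057190292118323 46.824944615364075 [-1.3708  3.8789  5.6229] [0.027  0.0003] [ 0.5573 -0.1263  0.0474] 10.7167
[(0.73, [0.5775, -0.283, 0.0383]), (0.6, [0.5579, -0.1267, 0.0584])]
```

Run:
```python
from h import *
f0=np.array([0,0,0.])+F(A)*0
print(F(A))
h,y=slide(A,-.092,.0006,.0474,f0,step=.03,lim=15,gain=.0002)
print(h,y,get_obs()['clock'])
```

```text
[-0.6844  2.5198  5.7274]
[-3.2  0.4 -0.3  0.8  1.5  0. ]
[-33.3   0.6  -0.7  -0.4   1.1   0. ]
[-63.    0.7  -0.4   0.3   0.5   0. ]
[-92.7   0.7  -0.3   0.2   0.2   0. ]
False 0.0006 12.9167
```

Run:
```python
from h import *
p=get_obs()['eef_pos'].copy(); p[2]=.125; movel(p,speed=.2); sleep(.15)
o=get_obs(); print('weight',o['wrist_force'],o['grip_width'],o['clock'])
R=get_obs()['ee_rot']; d=B[1]-A[1]; Rz=np.array([[np.cos(d),-np.sin(d),0],[np.sin(d),np.cos(d),0],[0,0,1]])
p=W(B,-.092,0.0005,.125); move_ptp(p,Rz@R); print(get_obs()['clock'])
p[2]=.07; movel(p); sleep(.1); print(F(B),get_obs()['grip_width'],get_obs()['clock'])
for c in('top','side'):
    f=pic(c,c+'4.png'); print([(round(r['confidence'],2),r['location']) for r in mark_of('carrier_post',c)])
a=[cv2.resize(cv2.imread('pics/%s4.png'%c)[s],(400,400),interpolation=cv2.INTER_CUBIC) for c,s in (('side',np.s_[200:340,200:340]),('top',np.s_[170:310,170:310]))]
cv2.imwrite('pics/c4.png',np.hstack(a))
```

```text
weight [-0.5289  0.5043 -1.4231] 0.02116045683997201 13.6083
14.875
[-0.5431 -0.3663 -2.3795] 0.020982373006582702 15.4917
[(0.91, [0.5742, -0.2853, 0.036])]
[(0.64, [0.4629, 0.1718, 0.0843]), (0.51, [0.5786, -0.2885, 0.0397]), (0.43, [0.5559, 0.1577, -0.0018])]
```

View pics/c4.png

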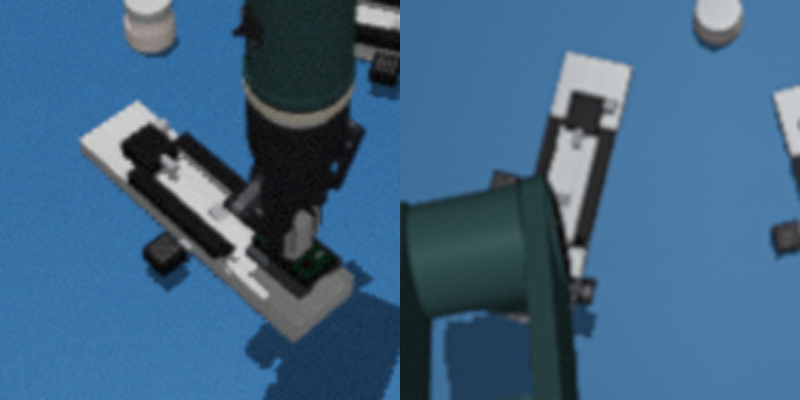

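Run:
```python
from h import *
f=grab_frame('top')
def rl(u,v,h):
    c=f['extrinsics'][:3,3]; d=pt(f,u,v,1.)-c; P=c+d*(h-c[2])/d[2]
    q=P[:2]-B[0]; cs,s=np.cos(B[1]),np.sin(B[1]); return np.array([cs*q[0]+s*q[1],-s*q[0]+cs*q[1]])*1e3
# crop c4 right: scale 400/140, origin (170,170)
for nm,(u,v),h in [('wedge',(565,200),.023),('plunger tip',(577,140),.0325),('stop front top',(583,126),.037),('tab',(505,185),.03)]:
    print(nm,rl((u-400)/2.857+170,v/2.857+170,h))
f0=F(B); y=.0005
p=W(B,-.092,y,.0476); print(movel(p,speed=.04,force_limit=6),get_obs()['eef_pos'][2],F(B)-f0)
h,y=slide(B,-.02,y,.0476,f0,step=.012,speed=.06,lim=10,gain=.00015)
print(h,y,get_obs()['clock'])
```

```text
wedge [-2.1231 -1.4487]
plunger tip [59.5338  0.4878]
stop front top [74.3505 -2.5444]
tab [-1.7426 60.9294]
True 0.047054879824610735 [ 0.6447 -0.5391  4.9601]
[-82.1   0.4   1.6  -1.    0.3   0. ]
[-76.3  -0.    0.3   0.3   7.2   1. ]
True 0.0005 16.8667
```

Run:
```python
from h import *
sleep(.2); o=get_obs(); print(F(B),o['torque'],loc(B),o['eef_pos'],o['grip_width'],o['ee_rot'])
for c in('side','top'):
    f=pic(c,c+'5.png'); print([(round(r['confidence'],2),r['location']) for r in mark_of('carrier_post',c)])
cv2.imwrite('pics/c5.png',cv2.resize(cv2.imread('pics/side5.png')[220:340,210:340],(780,600)[:2],interpolation=cv2.INTER_CUBIC))
```

```text
[-0.0686  0.656   4.7634] [ 0.0342 -0.303  -0.0256] [-0.0767 -0.0001] [0.4768 0.1713 0.0472] 0.021229326276297835 [[ 0.9776 -0.2103 -0.0085]
 [-0.2103 -0.9776  0.002 ]
 [-0.0088 -0.0002 -1.    ]]
[(0.93, [0.4777, 0.1689, 0.0597]), (0.51, [0.5771, -0.2866, 0.0369])]
[(0.86, [0.5732, -0.284, 0.0366])]
```

View pics/c5.png

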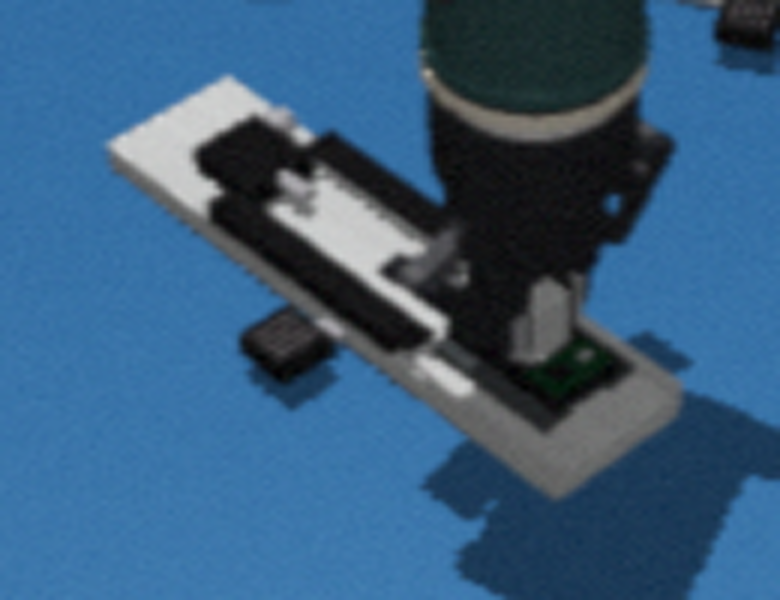

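The carrier lies flat on rail B's bed at crop (560,370), in line with the channel. The stop came from a vertical load, because the tool was slightly tilted and pressing down. I'll regrip with the tool exactly vertical and go on.

Run:
```python
from h import *
command_gripper(.045); 
p=get_obs()['eef_pos'].copy(); p[2]=.0478; l=loc(B); 
p=W(B,l[0],l[1],.0478); R=best(p,B[1]+np.pi/2); movel(p,frame=R,speed=.02); sleep(.1); f0=F(B)
command_gripper(0,grip_force=30); sleep(.1)
print(f0,F(B)-f0,loc(B),get_obs()['grip_width'],get_obs()['ee_rot'][:,2])
h,y=slide(B,-.020,l[1],.0478,f0,step=.01,speed=.05,lim=10,gain=.00015)
print(h,y,get_obs()['clock'])
```

```text
[-0.5481  0.4291  0.7701] [0.4473 0.0859 0.5769] [-0.0779 -0.0005] 0.021223954903746792 [ 0.0001  0.0001 -1.    ]
[-76.6  -0.3  -1.    1.5   4.6   1. ]
True -0.0005471482115606222 21.65
```

Run:
```python
from h import *
f=grab_frame('top')
im=cv2.imread('pics/top0.png').astype(np.float32)
def prof(rail,x,zz,ys):
    uv=np.array([px(f,W(rail,x,y,zz)) for y in ys],np.float32)
    return cv2.remap(im[...,2],uv[:,0].reshape(1,-1),uv[:,1].reshape(1,-1),cv2.INTER_CUBIC)[0]
ys=np.arange(-.048,.0481,.0005)
for nm,r in(('A',A),('B',B)):
    for zz,xs,lo,hi,what in ((.02,np.arange(-.125,-.06,.004),.025,.045,'bed'),(.02,np.arange(.105,.148,.004),.025,.045,'tail'),(.0345,np.arange(-.03,.0,.004) ,.012,.028,'lips')):
        out=[]
        for x in xs:
            g=np.abs(np.gradient(cv2.GaussianBlur(prof(r,x,zz,ys).reshape(1,-1),(0,0),2)[0]))
            def pk(a,b):
                s=(ys>=a)&(ys<=b); w=g[s]**2; return (w*ys[s]).sum()/w.sum()
            out.append((pk(-hi,-lo),pk(lo,hi)))
        o=np.median(out,0)*1e3; print(nm,what,o,'mid',o.mean())
```

```text
A bed [-35.1272  36.8294] mid 0.8511110998807965
A tail [-33.5886  37.1414] mid 1.7764235488744085
A lips [-16.3883  22.0411] mid 2.826373962237435
B bed [-33.2911  38.4106] mid 2.5597190363979294
B tail [-33.4671  37.1993] mid 1.8661091698290697
B lips [-18.6052  21.0114] mid 1.2031277701758185
```

Run:
```python
from h import *
y=.0017; z=.0478
print(movel(W(B,-.083,y,z),speed=.04,force_limit=10)); sleep(.1); f0=np.array([-.55,.43,.77]); print(F(B)-f0,loc(B))
h,y=slide(B,-.020,y,z,f0,step=.008,speed=.04,lim=10,gain=.0003)
print(h,y,F(B)-f0,get_obs()['torque'],get_obs()['clock'])
```

```text
False
[-0.8099  0.8157  3.2017] [-0.0834  0.0017]
[-74.6   1.8   1.8   0.3  -0.8   0. ]
[-71.5   1.6   1.4  -0.5   2.6   1. ]
True 0.0017 [ 1.3991 -0.5072  2.6227] [-0.1353 -0.3766  0.0212] 22.6583
```

```bash
cat >> h.py <<'E'
def creep(rail,x,y,z,f0,n,dx=.0007,lim=12,gy=0.,verbose=1):
    for i in range(n):
        x+=dx; movel(W(rail,x,y,z),speed=.02); o=get_obs(); d=F(rail)-f0
        if verbose: print(round(x*1e3,1),loc(rail)*1e3,round(o['eef_pos'][2]*1e3,2),d.round(1),o['torque'].round(2))
        if np.linalg.norm(d)>lim: break
        y+=np.clip(gy*d[1],-.0005,.0005)
    return x,y
E
python3 - <<'E'
from h import *
l=loc(B); f0=np.array([-.55,.43,.77])
creep(B,l[0],.0017,.0478,f0,8); print(get_obs()['clock'])
E
```

```text
-70.8 [-71.1082   1.6065] 47.91 [ 0.9 -1.   4.3] [-0.1  -0.08  0.03]
-70.1 [-70.9033   1.5648] 47.92 [-0.9 -0.3  5.5] [-0.01  0.1  -0.06]
-69.4 [-70.3799   1.5645] 47.93 [-1.8 -0.8  6.6] [0.09 0.17 0.  ]
-68.7 [-69.7793   1.5428] 47.93 [-2.1 -0.6  5.8] [-0.04  0.16  0.03]
-68.0 [-69.0772   1.5461] 47.94 [-2.6 -0.8  6.8] [0.03 0.19 0.01]
-67.3 [-68.3643   1.55  ] 47.95 [-1.7 -1.   6.8] [ 0.04  0.21 -0.03]
-66.6 [-67.7014   1.5516] 47.93 [-1.8  0.2  7.4] [ 0.05  0.21 -0.03]
-65.9 [-66.9664   1.5439] 47.94 [-2.5 -0.4  6.3] [ 0.07  0.22 -0.05]
24.6583
```

Run:
```python
from h import *
l=loc(B); f0=np.array([-.55,.43,.77]); y=.0016
x,y=creep(B,l[0]+.0005,y,.0482,f0,4,dx=.001)
x,y=creep(B,x,y,.0482,f0,10,dx=.0025,gy=.0002); print(y,get_obs()['clock'])
```

```text
-65.5 [-66.2618   1.3677] 47.99 [-1.2 -0.7  2.6] [0.07 0.2  0.04]
-64.5 [-64.4906   1.5513] 47.99 [-0.3 -0.2 -0.1] [ 0.01 -0.   -0.08]
-63.5 [-63.252   1.575] 48.02 [ 0.7 -0.4 -2.2] [-0.07 -0.11  0.02]
-62.5 [-62.4216   1.5308] 48.06 [ 0.  -0.5 -3.3] [ 0.    0.01 -0.  ]
-60.0 [-59.7339   1.6332] 48.17 [ 1.  -0.4 -3.6] [ 0.01 -0.01 -0.01]
-57.5 [-57.2243   1.5474] 48.2 [ 0.3 -0.5 -3.1] [0.03 0.02 0.03]
-55.0 [-54.7262   1.4294] 48.24 [ 0.9 -0.2 -2.8] [ 0.04  0.01 -0.  ]
-52.5 [-52.2179   1.3686] 48.22 [ 1.3 -0.2 -2.9] [ 0.05 -0.03  0.07]
-50.0 [-49.7024   1.3488] 48.22 [ 0.5 -0.7 -3.5] [ 0.08 -0.04 -0.02]
-47.5 [-47.1399   1.278 ] 48.24 [ 1.9 -0.1 -2.6] [ 0.19 -0.08  0.02]
-45.0 [-44.6538   1.2478] 48.24 [ 0.9  2.1 -2. ] [ 0.2  -0.09 -0.03]
-42.5 [-42.3734   1.4265] 48.17 [ 0.7  0.1 -2.5] [ 0.03 -0.02 -0.  ]
-40.0 [-39.7597   1.5458] 48.19 [ 1.  -0.3 -3.2] [-0.01 -0.01 -0.02]
-37.5 [-37.2332   1.5527] 48.2 [ 0.5 -0.4 -3.2] [ 0.05 -0.02 -0.03]
0.0014547304412656455 28.4083
```

Run:
```python
from h import *
f0=np.array([-.55,.43,.77]); y=.00145
h,y=slide(B,-.005,y,.048,f0,step=.011,speed=.05,lim=9,gain=.0002)
print(h)
if not h: x,y=creep(B,loc(B)[0],y,.048,f0,14,dx=.002,gy=.0002,lim=13)
print(y,get_obs()['clock'])
```

```text
[-25.8   1.5   0.7  -1.   -0.4   0. ]
[-15.    1.4  -0.1  -0.1  -0.4   0. ]
[-4.4  1.4  1.5 -0.4 -1.1  0. ]
False
-2.4 [-2.3448  1.4181] 47.99 [ 1.5  0.4 -0. ] [-0.05 -0.18  0.02]
-0.4 [-0.2466  1.5354] 48.02 [ 1.1 -0.4 -0.7] [-0.03 -0.07 -0.06]
1.6 [1.8898 1.4716] 48.0 [ 1.  -0.4 -0.7] [-0.05 -0.09  0.  ]
3.6 [3.901  1.4119] 47.99 [ 0.4 -1.4 -0.3] [-0.   -0.15 -0.  ]
5.6 [5.8889 1.2988] 47.99 [-0.4  0.9 -1. ] [ 0.25 -0.12  0.07]
7.6 [7.8686 1.3215] 48.01 [ 0.   0.5 -0.4] [ 0.21 -0.09  0.01]
9.6 [9.9156 1.3302] 48.0 [ 0.3  0.2 -0.5] [ 0.17 -0.08 -0.  ]
11.6 [11.8887  1.3467] 47.97 [ 0.6  0.  -0.9] [ 0.04 -0.09  0.04]
13.6 [13.8975  1.3392] 47.99 [-0.1 -0.7  0.4] [ 0.05 -0.07 -0.01]
15.6 [15.8637  1.3199] 47.98 [-0.8  0.9 -0.6] [ 0.15 -0.12  0.01]
17.6 [17.8918  1.3774] 48.02 [ 0.4 -1.2 -0.1] [ 0.   -0.01  0.05]
19.6 [19.3463  1.3365] 48.05 [-1.3  1.5  2. ] [0.29 0.31 0.07]
21.6 [21.5453  1.3687] 48.04 [-1.6  0.   3. ] [ 0.12  0.35 -0.03]
23.6 [23.0416  1.3619] 48.04 [-3.1  0.   4.1] [0.29 0.47 0.03]
0.0014945871571690633 33.0333
```

Run:
```python
from h import *
f0=np.array([-.55,.43,.77]); y=.0015
x,y=creep(B,.0236,y,.0481,f0,14,dx=.001,gy=.0002,lim=13)
print(y,get_obs()['clock'])
```

```text
24.6 [23.2308  1.3592] 48.09 [-5.   0.5  5.2] [0.38 0.8  0.06]
25.6 [23.6916  1.3817] 48.13 [-6.2 -0.1  7.6] [0.39 0.98 0.05]
26.6 [24.4469  1.3528] 48.13 [-5.7  0.8  6.9] [0.43 1.15 0.07]
27.6 [25.2817  1.4041] 48.15 [-7.4 -0.6  9.8] [0.39 1.21 0.05]
28.6 [26.2985  1.3634] 48.13 [-5.8  0.1  8. ] [0.42 1.12 0.07]
29.6 [27.5839  1.3902] 48.11 [-5.5  0.4  7.5] [ 0.34  1.07 -0.01]
30.6 [28.6332  1.3702] 48.11 [-6.9 -0.   8.3] [ 0.38  1.04 -0.01]
31.6 [29.5905  1.3703] 48.1 [-6.8  0.3  8.1] [0.34 1.12 0.01]
32.6 [30.5638  1.3788] 48.12 [-6.2 -0.5  7.4] [0.34 1.07 0.05]
33.6 [31.4492  1.3668] 48.11 [-6.4  0.1  7.2] [ 0.44  1.14 -0.01]
34.6 [32.3775  1.371 ] 48.14 [-6.6  0.5  8.3] [0.36 1.16 0.02]
35.6 [33.2968  1.3955] 48.14 [-6.4  0.5  8.7] [0.38 1.25 0.05]
36.6 [34.2173  1.3959] 48.13 [-5.7 -0.4  8.6] [0.41 1.21 0.02]
37.6 [35.1511  1.4121] 48.13 [-7.5 -0.4  8.5] [0.36 1.26 0.03]
0.0016880679079754562 36.5333
```

Run:
```python
from h import *
f0=np.array([-.55,.43,.77]); y=.0015
x,y=creep(B,.0376,y,.0481,f0,9,dx=.0008,lim=15.5)
print(y,get_obs()['clock'])
for c in('side','top'): pic(c,c+'6.png')
cv2.imwrite('pics/c6.png',cv2.resize(cv2.imread('pics/side6.png')[210:340,200:340],(750,600),interpolation=cv2.INTER_CUBIC))
```

```text
38.4 [35.9043  1.3823] 48.17 [-7.1  0.8  9.5] [ 0.54  1.28 -0.05]
39.2 [36.5869  1.3673] 48.15 [-8.8  0.6  8.7] [0.59 1.3  0.06]
40.0 [37.181   1.3682] 48.09 [-8.4  1.3  8.6] [0.54 1.2  0.01]
40.8 [37.7729  1.3602] 48.1 [-9.1 -0.1  9.2] [0.61 1.32 0.01]
41.6 [38.4881  1.3604] 48.1 [-7.8  1.6 10.6] [0.61 1.39 0.08]
42.4 [38.8196  1.3535] 48.12 [-9.9  2.  10.6] [0.65 1.49 0.05]
43.2 [38.8704  1.345 ] 48.16 [-12.6   2.2  12.2] [0.8  1.79 0.05]
0.0015 38.2833
```

Run:
```python
from h import *
f0=np.array([-.55,.43,.77])
movel(W(B,.0385,.0015,.0479),speed=.02); print(F(B)-f0,loc(B)*1e3)
movel(W(B,.036,.0015,.0479),speed=.02); print('pull back',F(B)-f0,loc(B)*1e3)
sleep(.2); print(F(B)-f0,loc(B)*1e3,get_obs()['clock'])
```

```text
[-4.4552 -1.1389  5.8584] [37.5791  1.3606]
pull back [-0.5776 -1.5379  0.6196] [36.5991  1.4015]
[ 1.1043 -1.4141  0.5142] [36.6273  1.4288] 39.2417
```

Run:
```python
from h import *
command_gripper(.07); p=get_obs()['eef_pos'].copy(); p[2]=.14; movel(p,speed=.15)
p2=W(B,-.06,-.15,.2); movel(p2,speed=.25); sleep(.2); print(get_obs()['clock'])
for c in('side','top'):
    f=pic(c,c+'7.png'); print([(round(r['confidence'],2),r['location']) for r in mark_of('carrier_post',c)])
print(W(B,.037,.0014,.06))
cv2.imwrite('pics/c7.png',np.hstack([cv2.resize(cv2.imread('pics/side7.png')[210:340,200:330],(400,400),interpolation=cv2.INTER_CUBIC),cv2.resize(cv2.imread('pics/top7.png')[180:290,170:280],(400,400),interpolation=cv2.INTER_CUBIC)]))
```

```text
41.6417
[(0.62, [0.5909, 0.1451, 0.0588]), (0.22, [0.5563, 0.1585, -0.0028])]
[(0.76, [0.5732, -0.2896, 0.0353]), (0.57, [0.5859, 0.1481, 0.0588])]
[0.5883 0.1488 0.06  ]
```

View pics/c7.png

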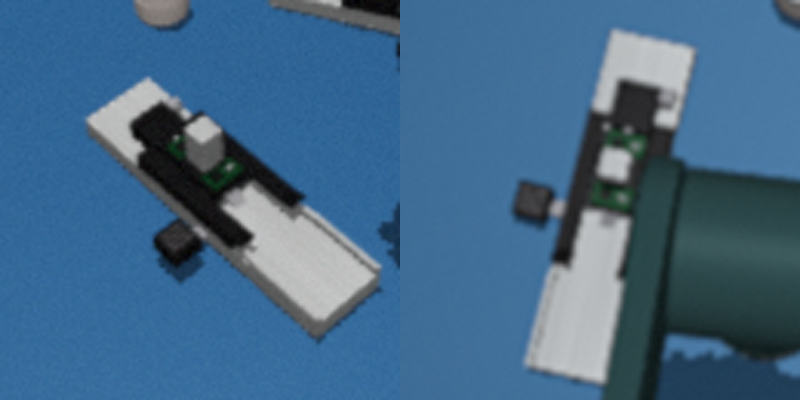

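The carrier sits against the stop, with its post at left-crop (205,140). The catch wedge is up behind it at (235,197), and no plunger gap shows after release. The networks put the post within about 3 mm of where I left it, so the carrier is latched.

```bash
python3 -c "
from plant import *
print(job_done())"
```

```text
the job is handed in; nothing more can be done
None
```

I moved the carrier from the loaded rail to the empty one, where it is latched home and released, and handed the job in at about 42 s of the 64 s; no verdict was reported back.

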